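# Sweep tablets off a counting tray into its drawer

### The arm

A 7-joint arm with a two-finger parallel gripper is mounted at the origin on a cart in front of the work surface, level with it; the furniture and walls round the work are solid. World frame = base frame: x ahead of the robot, y to its left, z up, the work surface at z = 0. Lengths are in m, angles in degrees, forces in N, time in s.
With the tool pointing down it reaches from about 0.425 to 0.875 m from the base axis. Payload 4.7 kg.
Tool frame: the origin (TCP) lies at the centre of the arm's flange, where the gripper is bolted on; the fingertips stand 182 mm ahead of it and the grasp point (between the pads) lies 164 mm ahead of it (env.grip_depth is the distance from the TCP to the grasp point, in m); z points along the fingers, y is the line along which they close (so a half turn about z gives the same grasp; the last joint's range is limited). The gripper opens to 87 mm and grips with 3 to 60 N. Pads are 19 mm wide; open, the fingers measure 117 mm over their backs; the gripper's body (75 mm by 190 mm) begins 51 mm behind the grasp point.
Start: joints at [-68.864, 18.392, -4.016, 83.108, 1.295, 78.541, -3.26], TCP at [0.226, 0.61, 0.405] pointing down, gripper open.
Joint ranges: [-163.93, 163.93], [-17.29, 119.83], [-79.2, 71.16], [3.27, 140.29], [-89.18, 269.18], [5.43, 117.66], [-154.24, 154.24]. Speed limits (degrees/s): [147.25, 147.25, 180, 180, 180, 180, 180].

### API

Orientations are given as [roll, pitch, yaw] about the fixed x, y, z axes, in that order (R = Rz(yaw) Ry(pitch) Rx(roll)).
In Python, from cell import env gives the robot as it stands. The module is installed in compiled form; this text tells all that it offers.
- The arm moves only by the tool send_rows, never from a script. Its arguments are lists of equal length, an entry for each row: "xyz": the shift along the tool's x, y, z in m, a list of three; "rotation": the turn, a rotation vector about the tool's x, y, z in rad, a list of three; "jaw": the opening, from 0 (shut) to 1 (fully open). A call has 1 to 20 rows; each row shifts and turns the commanded pose from where the row before left it, along the tool's axes as they then stand; what a row does not reach is not made up. A row lasts 1/10 s, in which the tool goes at most 50 mm and 8.59 degrees, less where a joint would pass 70% of its speed; a pose out of reach is approached as far as the arm can. A call is refused whole if a number of a shift passes 0.05 or a number of a turn 0.15, either way. A call with a gripper value outside its range is refused whole. The fingers move at their own pace and stop on an object; "newtons" is the grip in N (left out, the last holds). Time passes only in rows, so rows that do not move let the fingers close. It gives the time, the measured TCP pose, the force, the opening and the grip force at its end, in the units of the state.
- env.get_obs(): the state, without advancing time (a new reading comes with each control period).
- env.read_camera(name): name is "scene" or "side" or "wrist"; returns a dict with "image" (420x560x3 uint8, blue, green, red), "fx", "fy", "cx", "cy" (pixels), "R" (3x3) and "t" (3): a world point X has camera coordinates R X + t. Camera axes: x right, y down, z forward; pixel columns grow to the right and rows downward; lengths in m; the calibration is good to about 2 mm. A picture is of the moment at which its call begins. There is no depth.
- env.sign_off(): hands the job in; it is judged then, once.
The state is a dict: "time_s": time; "qpos": joint angles; "joint_velocities": joint speeds; "effort": joint torques, N m; "tool_pos": TCP position; "tool_rot": TCP orientation; "force": force on the tool from outside, world axes, zero at the start; "wrist_torque": the same for the moment, N m; "grip_width": finger opening in m; "grasp_force": force on a finger pad.
Only numpy, scipy, OpenCV 4.12 (cv2) and the standard library are available. Lean on these libraries where they do the work, as an engineer would, in place of code of your own. Each camera call takes 0.05 s, during which the arm holds its last target. There are 200 camera calls.

### The job

The tablets on the counting tray are counted: slide the empty collecting drawer fully home into the bay along the tray's front, then sweep all six tablets off the plate into the drawer with the scraper block, keeping your fingers off the tablets and dropping none on the worktop. Finally put the used scraper in the kidney dish for washing. Leave the jar, the vials and the bottle standing where they are.

Things in the scene. Friction and masses are not known exactly. Their poses are not given: they have to be found in the camera images.
- counting_tray: fixed grey counting tray with steel plate, 194 (x) x 144 (y) x 47 mm high; origin: centre of its footprint at worktop height; x points from its front (drawer side, nearest the robot) to its rear. Front wall x -100 to -94 mm, 47 mm high; drop slot over the drawer bay: x -87 to -44 mm, y +-62 mm
- plate_mid (a point): centre of the steel plate's top, 37 mm above the worktop, axes as the tray: plate reaches +-64.5 mm in x and +-62 mm in y; rims 10 mm above the plate at the rear (+x) and both sides; the front (-x) edge is open, over the drop slot
- bay_mouth (a point): middle of the drawer bay's open mouth (left end, faces the tray's +y) at worktop level, axes as the tray. Bay: 57 mm wide (x), no floor, the drawer slides on the worktop along -y; overhanging lips 32.5 mm up keep it from being put in from above; stop wall 139 mm inside
- drawer: white open drawer, body 53 (x) x 139 (y) x 30 mm high, walls 3 mm; origin: centre of the body's underside. Tapered nose at its -y end goes in first; at +y an upright pull 12 mm thick (x), z 8 to 44 mm, stands out from y = 70 to 104 mm. Fully home its origin is 69.5 mm inside the bay mouth (x -65.5, y +2.5 mm in the tray's frame), axes parallel to the tray's, pull outside
- scraper: white scraper block, stands upright on its foot: foot 22 (x) x 80 (y) x 16 mm high, above it a grip rib 14 (x) x 70 (y) mm up to z = 60 mm; origin: centre of the underside; its flat sweeping faces look along +x and -x (either will do)
- tablet_1: flat round off-white tablet, 20 mm across, 8 mm thick, scored across the top; starts flat on the tray's plate; origin: centre of its underside
- tablet_2: flat round off-white tablet, 20 mm across, 8 mm thick, scored across the top; starts flat on the tray's plate; origin: centre of its underside
- tablet_3: flat round off-white tablet, 20 mm across, 8 mm thick, scored across the top; starts flat on the tray's plate; origin: centre of its underside
- tablet_4: flat round off-white tablet, 20 mm across, 8 mm thick, scored across the top; starts flat on the tray's plate; origin: centre of its underside
- tablet_5: flat round off-white tablet, 20 mm across, 8 mm thick, scored across the top; starts flat on the tray's plate; origin: centre of its underside
- tablet_6: flat round off-white tablet, 20 mm across, 8 mm thick, scored across the top; starts flat on the tray's plate; origin: centre of its underside
- kidney_dish: steel kidney dish, 245 (x) x 125 (y) x 38 mm high, open, floor 4 to 6 mm thick; origin: centre of its footprint, x along its length; the flat inside is free within about x -35 to +55 mm, y -28 to +42 mm
- pill_jar: bystander: orange tablet jar with white screw lid, 50 mm across, 76 mm high; origin: centre of the underside
- big_vial: bystander: brown injection vial, 46 mm across, 85 mm high; origin: centre of the underside
- brown_bottle: bystander: tall dark brown bottle with white cap, 54 mm across, 135 mm high; origin: centre of the underside
- small_vial: bystander: clear injection vial, 30 mm across, 60 mm high; origin: centre of the underside

How it is judged (in metres and radians):
On the way, in this order (a step that is already met when the one before it is completed fails the run):
1. the drawer is fully home in the tray's bay while all tablets still lie on the plate (x of drawer in the frame of counting_tray between -0.0705 and -0.0605 m and y of drawer in the frame of counting_tray between -0.002 and 0.0065 m and z of drawer in the frame of counting_tray between -0.003 and 0.004 m and z of each of tablet_1, tablet_2, tablet_3, tablet_4, tablet_5, tablet_6 in the frame of counting_tray above 0.03 m), for 0.2 s.
2. all six tablets lie in the drawer, which is home (x of drawer in the frame of counting_tray between -0.0705 and -0.0605 m and y of drawer in the frame of counting_tray between -0.002 and 0.0065 m and z of drawer in the frame of counting_tray between -0.003 and 0.004 m and x of tablet_1 in the frame of drawer between -0.0265 and 0.0265 m and y of tablet_1 in the frame of drawer between -0.0695 and 0.0695 m and z of each of tablet_1, tablet_2, tablet_3, tablet_4, tablet_5, tablet_6 in the frame of drawer below 0.028 m and x of tablet_2 in the frame of drawer between -0.0265 and 0.0265 m and y of tablet_2 in the frame of drawer between -0.0695 and 0.0695 m and x of tablet_3 in the frame of drawer between -0.0265 and 0.0265 m and y of tablet_3 in the frame of drawer between -0.0695 and 0.0695 m and x of tablet_4 in the frame of drawer between -0.0265 and 0.0265 m and y of tablet_4 in the frame of drawer between -0.0695 and 0.0695 m and x of tablet_5 in the frame of drawer between -0.0265 and 0.0265 m and y of tablet_5 in the frame of drawer between -0.0695 and 0.0695 m and x of tablet_6 in the frame of drawer between -0.0265 and 0.0265 m and y of tablet_6 in the frame of drawer between -0.0695 and 0.0695 m), for 0.2 s.
At the end, for the whole second after the job is handed in: the drawer is fully home in the bay (within 4 mm along the slide, 5 mm sideways), all six tablets lie inside it, and the scraper rests in the kidney dish (its origin within 85 mm lengthwise and 55 mm crosswise of the dish's centre, below 36 mm), still, the dish level (all of step 2 and x of scraper in the frame of kidney_dish between -0.085 and 0.085 m and y of scraper in the frame of kidney_dish between -0.055 and 0.055 m and z of scraper in the frame of kidney_dish between -0.002 and 0.036 m and contact force between scraper and kidney_dish above 0.2 N and linear speed of scraper below 0.02 m/s and angle between kidney_dish's own z axis and vertical below 0.12 rad); the robot touches nothing.
It fails at once if a tablet is dropped outside the drawer ((height (world z) of tablet_1 below 0.028 m and not (x of tablet_1 in the frame of drawer between -0.03 and 0.03 m and y of tablet_1 in the frame of drawer between -0.073 and 0.073 m)) or (height (world z) of tablet_2 below 0.028 m and not (x of tablet_2 in the frame of drawer between -0.03 and 0.03 m and y of tablet_2 in the frame of drawer between -0.073 and 0.073 m)) or (height (world z) of tablet_3 below 0.028 m and not (x of tablet_3 in the frame of drawer between -0.03 and 0.03 m and y of tablet_3 in the frame of drawer between -0.073 and 0.073 m)) or (height (world z) of tablet_4 below 0.028 m and not (x of tablet_4 in the frame of drawer between -0.03 and 0.03 m and y of tablet_4 in the frame of drawer between -0.073 and 0.073 m)) or (height (world z) of tablet_5 below 0.028 m and not (x of tablet_5 in the frame of drawer between -0.03 and 0.03 m and y of tablet_5 in the frame of drawer between -0.073 and 0.073 m)) or (height (world z) of tablet_6 below 0.028 m and not (x of tablet_6 in the frame of drawer between -0.03 and 0.03 m and y of tablet_6 in the frame of drawer between -0.073 and 0.073 m))).
It fails at once if the fingers touch a tablet (contact force between the fingers and tablet_1 above 0.2 N or contact force between the fingers and tablet_2 above 0.2 N or contact force between the fingers and tablet_3 above 0.2 N or contact force between the fingers and tablet_4 above 0.2 N or contact force between the fingers and tablet_5 above 0.2 N or contact force between the fingers and tablet_6 above 0.2 N).
It fails at once if the jar, a vial or the bottle is moved more than 25 mm or tipped (distance of any of pill_jar, big_vial, brown_bottle, small_vial from where it was at the start of the episode above 0.025 m or angle between any of pill_jar, big_vial, brown_bottle, small_vial's own z axis and vertical above 0.3 rad).
It also fails if it takes over 72 s, if anything falls off the work surface, if the arm or the gripper's body presses on something with over 40 N, if the wrist force passes 120 N, or if a joint passes its speed limit or range.

## Working session

There is one attempt and no reset: what is moved stays moved. The work goes in short steps, Python scripts to look and compute and a tool call to move; the robot and the scene stay as the last step left them, time stands still between calls to the robot, and variables do not carry over. Pictures are saved under pics/ and viewed, at most 10 in all, crops included, and the job is handed in when it is done.

Besides the shell and the picture viewer there is one more tool, called after "Call:" as name(argument=value, ...) on one line, values as JSON. send_rows: Moves the arm, as the interface text tells. Its arguments: {"type":"object","properties":{"xyz":{"type":"array"},"rotation":{"type":"array"},"jaw":{"type":"array"},"newtons":{"type":"number"}},"required":["xyz","rotation","jaw"]}

```bash
mkdir -p pics; python3 - <<'E'
from cell import env
import cv2,numpy as np,pickle
o=env.get_obs();print(o['time_s'],o['tool_pos'],o['tool_rot'],o['grip_width'])
d={}
for n in ['scene','side']:
    c=env.read_camera(n);d[n]=c;cv2.imwrite(f'pics/{n}0.png',c['image'])
    print(n,c['fx'],c['cx'],c['cy'],(-c['R'].T@c['t']).round(3))
pickle.dump(d,open('cams.pkl','wb'))
E
```

```text
0.0 [0.22577471 0.60930251 0.40366935] [-1.79890576e+02  4.83814519e-03  1.59673322e+02] 0.08714104602835789
scene 437.24454286668373 279.960666555 205.30943081362344 [-0.391  0.985  1.141]
side 466.75848410184864 280.8596674810581 206.13505369152395 [ 0.24  -1.685  0.771]
```

View pics/scene0.png

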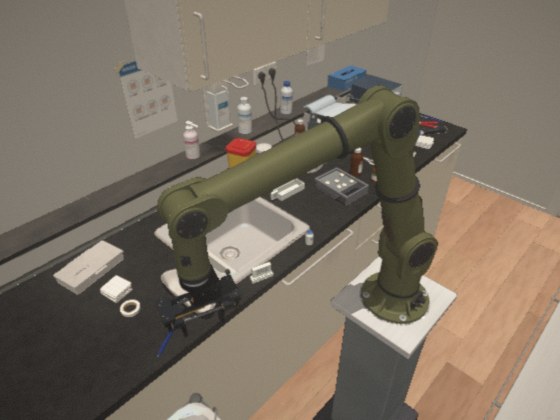

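View pics/side0.png

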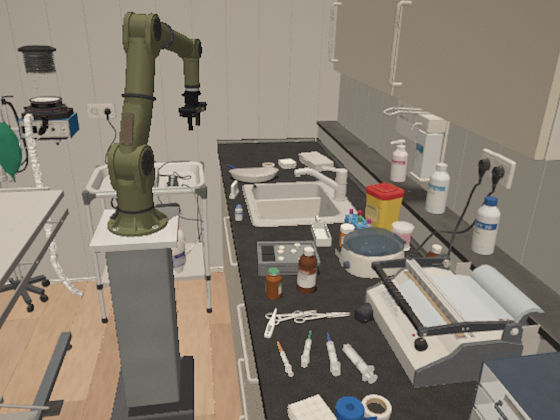

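```bash
cat > h.py <<'E'
import numpy as np,pickle,cv2
def w(c,u,v,z):
    r=c['R'].T@np.array([(u-c['cx'])/c['fx'],(v-c['cy'])/c['fy'],1]);o=-c['R'].T@c['t']
    return (o+r*(z-o[2])/r[2]).round(4)
def p(c,X):
    q=c['R']@np.array(X,float)+c['t'];return (c['fx']*q[0]/q[2]+c['cx'],c['fy']*q[1]/q[2]+c['cy'])
E
python3 - <<'E'
from h import *
d=pickle.load(open('cams.pkl','rb'))
for n,l in dict(scene=[(343,185),(288,189),(262,272),(309,240),(190,285),(357,170),(377,178)],side=[(287,257),(320,232),(234,192),(239,218),(254,176),(307,288),(273,295)]).items():
    for u,v in l: print(n,u,v,w(d[n],u,v,0))
s=d['scene']['image'];t=d['side']['image']
a=cv2.resize(s[145:295,140:400],(780,450),interpolation=cv2.INTER_CUBIC)
cv2.imwrite('pics/c1.png',a)
b=cv2.resize(t[150:310,215:375],(600,600),interpolation=cv2.INTER_CUBIC)
cv2.imwrite('pics/c2.png',b)
E
```

```text
scene 343 185 [ 0.5216 -0.4112  0.    ]
scene 288 189 [ 0.6832 -0.2153  0.    ]
scene 262 272 [0.405  0.2279 0.    ]
scene 309 240 [ 0.3928 -0.018   0.    ]
scene 190 285 [0.5428 0.4426 0.    ]
scene 357 170 [ 0.5485 -0.5591  0.    ]
scene 377 178 [ 0.4404 -0.5665  0.    ]
side 287 257 [ 0.5178 -0.3338  0.    ]
side 320 232 [ 0.6764 -0.1622  0.    ]
side 234 192 [0.3911 0.2863 0.    ]
side 239 218 [0.3873 0.0012 0.    ]
side 254 176 [0.5074 0.4929 0.    ]
side 307 288 [ 0.5422 -0.5277  0.    ]
side 273 295 [ 0.4353 -0.5502  0.    ]
```

View pics/c1.png

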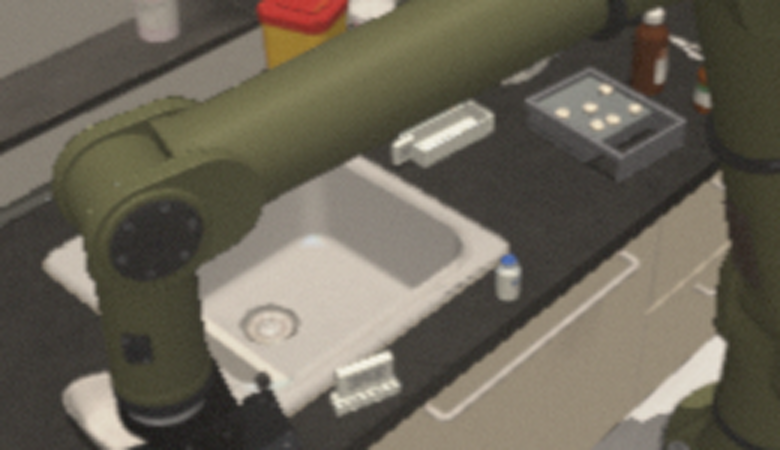

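View pics/c2.png

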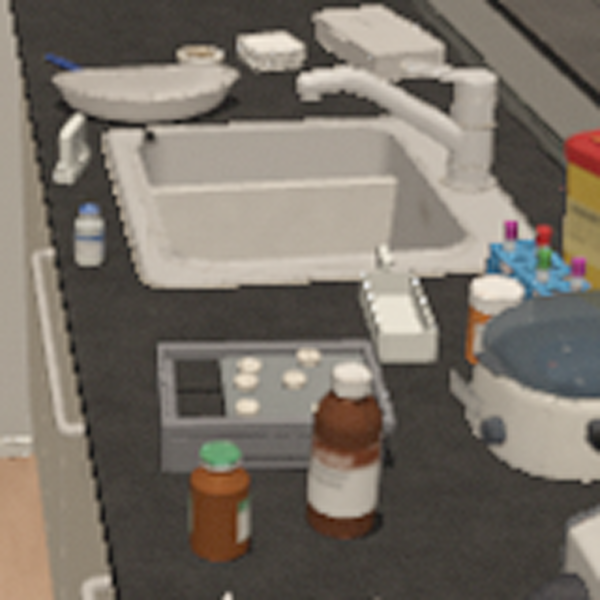

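Call:
send_rows(xyz=[[0,0,0],[0,0,0],[0,0,0],[0,0,0],[0,0,0],[0,0,0],[0,0,0],[0,0,0],[0,0,0],[-0.04,0.025,0],[-0.04,0.025,0],[-0.04,0.025,0],[-0.04,0.025,0],[-0.04,0.025,0],[-0.04,0.025,0],[-0.04,0.025,0],[-0.04,0.025,0],[0,0,0]], rotation=[[0,0,0.135],[0,0,0.135],[0,0,0.135],[0,0,0.135],[0,0,0.135],[0,0,0.135],[0,0,0.135],[0,0,0.135],[0,0,0.136],[0,0,0],[0,0,0],[0,0,0],[0,0,0],[0,0,0],[0,0,0],[0,0,0],[0,0,0],[0,0,0]], jaw=[1,1,1,1,1,1,1,1,1,1,1,1,1,1,1,1,1,1])

```text
time_s: 1.9
tool_pos: [0.4298, 0.2825, 0.4049]
tool_rot: [179.9, 0.1, 89.3]
force: [0.3, -0.3, -0.6]
grip_width: 0.0874
grasp_force: 0.0
```

```bash
cat >> h.py <<'E'
def snap(env,n,f):
    c=env.read_camera(n);cv2.imwrite('pics/'+f+'.png',c['image']);pickle.dump(c,open(f+'.pkl','wb'));return c
E
python3 - <<'E'
from cell import env
from h import *
c=snap(env,'wrist','w1');o=env.get_obs();print(o['tool_pos'],o['tool_rot'])
print(-c['R'].T@c['t'],c['R'].round(2),c['fx'])
for u,v in [(0,0),(560,0),(560,420),(0,420)]:print(w(c,u,v,0))
E
```

```text
[0.4277585  0.28595092 0.40476761] [1.79983672e+02 2.11141831e-02 8.95708798e+01]
[0.43065317 0.35523202 0.38549697] [[ 1.   -0.01  0.  ]
 [-0.01 -0.96  0.27]
 [-0.   -0.27 -0.96]] 290.00707718732116
[0.1145 0.5004 0.    ]
[0.7578 0.4923 0.    ]
[ 0.9153 -0.14   -0.    ]
[-0.0556 -0.1259 -0.    ]
```

View pics/w1.png

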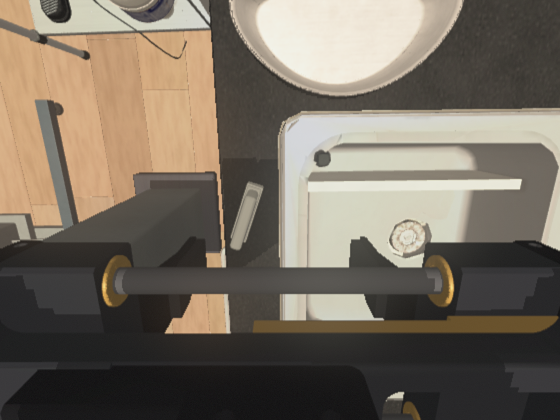

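Call:
send_rows(xyz=[[-0.046,0.015,0],[-0.046,0.015,0],[-0.046,0.015,0],[-0.046,0.015,0],[-0.046,0.015,0],[-0.046,0.015,0],[-0.046,0.015,0],[-0.046,0.015,0],[-0.046,0.015,0],[-0.046,0.015,0],[-0.046,0.015,0],[-0.046,0.015,0],[0,0,0],[0,0,0]], rotation=[[0,0,-0.007],[0,0,0],[0,0,0],[0,0,0],[0,0,0],[0,0,0],[0,0,0],[0,0,0],[0,0,0],[0,0,0],[0,0,0],[0,0,0],[0,0,0],[0,0,0]], jaw=[1,1,1,1,1,1,1,1,1,1,1,1,1,1])

```text
time_s: 3.35
tool_pos: [0.6098, -0.2614, 0.4033]
tool_rot: [-179.9, -0.0, 90.3]
force: [-0.4, 1.6, -0.1]
grip_width: 0.0869
grasp_force: 0.0
```

```bash
python3 - <<'E'
from cell import env
from h import *
c=snap(env,'wrist','w2');o=env.get_obs();print(o['tool_pos'],o['tool_rot'])
E
```

```text
[ 0.61008588 -0.25979157  0.40368202] [-1.79923958e+02 -8.64071620e-02  9.04814195e+01]
```

Call:
send_rows(xyz=[[-0.04,-0.01,0],[-0.04,-0.01,0],[-0.04,-0.01,0],[-0.04,-0.01,0],[-0.04,-0.01,0],[0,0,0],[0,0,0]], rotation=[[0,0,0],[0,0,0],[0,0,0],[0,0,0],[0,0,0],[0,0,0],[0,0,0]], jaw=[1,1,1,1,1,1,1])

```text
time_s: 4.1
tool_pos: [0.5612, -0.4606, 0.4048]
tool_rot: [179.9, -0.1, 90.4]
force: [0.8, -0.2, 0.4]
grip_width: 0.0873
grasp_force: 0.0
```

```bash
python3 - <<'E'
from cell import env
from h import *
c=snap(env,'wrist','w3');o=env.get_obs();print(o['time_s'],o['tool_pos'],o['tool_rot'])
a=cv2.imread('pics/w2.png')[:250,:];b=c['image'][:250,:]
m=np.vstack([a,b]);m=cv2.resize(m,None,fx=1.18,fy=1.18,interpolation=cv2.INTER_CUBIC);cv2.imwrite('pics/m.png',m);print(m.shape)
E
```

```text
4.15 [ 0.56230746 -0.45925984  0.40473336] [ 1.79914954e+02 -1.30074718e-01  9.05771099e+01]
(590, 661, 3)
```

View pics/m.png

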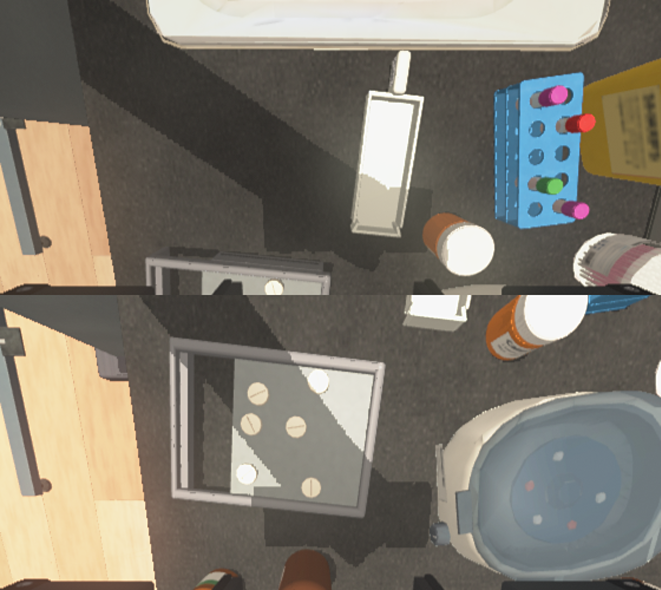

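```bash
cat >> h.py <<'E'
from scipy.optimize import least_squares
def fit(c,uv,P,x0):
    def f(q):
        s,k=np.sin(q[2]),np.cos(q[2])
        return np.ravel([np.subtract(p(c,[q[0]+k*a-s*b,q[1]+s*a+k*b,z]),m) for (a,b,z),m in zip(P,uv)])
    r=least_squares(f,x0);return r.x[:2].round(4),np.degrees(r.x[2]).round(2),r.fun.round(1)
def inv(q,yaw,X):
    a=np.radians(yaw);d=np.asarray(X)[:2]-q;return np.array([np.cos(a)*d[0]+np.sin(a)*d[1],-np.sin(a)*d[0]+np.cos(a)*d[1]]).round(4)
E
python3 - <<'E'
from h import *
L=lambda n:pickle.load(open(n+'.pkl','rb'))
w1,w2,w3=L('w1'),L('w2'),L('w3')
g=lambda l,o=0:[((u+.5)/1.18-.5,(v+.5-o)/1.18-.5) for u,v in l]
T=fit(w3,g([(170,339),(385,362),(361,517),(172,498)],295),[(-.1,.072,.047),(.094,.072,.047),(.094,-.072,.047),(-.1,-.072,.047)],[.5,-.37,0]);print('tray',T)
D=fit(w2,g([(367,91),(423,96),(401,237),(351,232),(399,52),(411,52)]),[(-.0265,.0695,.03),(.0265,.0695,.03),(.0265,-.0695,.03),(-.0265,-.0695,.03),(-.006,.104,.044),(.006,.104,.044)],[.68,-.2,0]);print('drawer',D)
S=fit(w1,[(247,183),(262,186),(231,246),(241,249)],[(-.007,.035,.06),(.007,.035,.06),(-.007,-.035,.06),(.007,-.035,.06)],[.4,.25,0]);print('scr',S)
for u,v in g([(258,393),(318,380),(250,424),(296,427),(246,475),(311,488)],295):
    X=w(w3,u,v,.045);print('tab',X,inv(T[0],T[1],X))
for n,cc,(u,v),z in [('jar',w2,g([(467,249)])[0],.076),('jar3',w3,g([(556,312)],295)[0],.076)]:print(n,w(cc,u,v,z))
# overlay crops
def dr(c,ps,col):
    for a,b in zip(ps,ps[1:]+ps[:1]):cv2.line(c['image'],*[tuple(int(round(i*8)) for i in p(c,t)) for t in (a,b)],col,1,cv2.LINE_AA,3)
def rect(q,yaw,x0,x1,y0,y1,z):
    a=np.radians(yaw);return [(q[0]+np.cos(a)*x-np.sin(a)*y,q[1]+np.sin(a)*x+np.cos(a)*y,z) for x,y in((x0,y0),(x1,y0),(x1,y1),(x0,y1))]
R=(0,0,255)
dr(w3,rect(T[0],T[1],-.1,.094,-.072,.072,.047),R);dr(w3,rect(T[0],T[1],-.044,.085,-.062,.062,.037),(0,255,0))
dr(w2,rect(D[0],D[1],-.0265,.0265,-.0695,.0695,.03),R);dr(w2,rect(D[0],D[1],-.006,.006,.07,.104,.044),R)
dr(w1,rect(S[0],S[1],-.007,.007,-.035,.035,.06),R);dr(w1,rect(S[0],S[1],-.011,.011,-.04,.04,.0),(0,255,0))
z=lambda i,x,y,s,d:cv2.resize(i[y:y+d,x:x+d],(s,s),interpolation=cv2.INTER_CUBIC)
m=np.hstack([z(w3['image'],135,25,200*2,200),np.vstack([z(w2['image'],270,40,300,170),z(w1['image'],200,170,300,100)])[:600] if 0 else np.zeros((400,0,3),np.uint8),z(w2['image'],260,30,400,180)])
m=np.vstack([m,np.hstack([z(w1['image'],205,175,200,80),np.zeros((200,600,3),np.uint8)])]);cv2.imwrite('pics/ov.png',m)
E
```

```text
tray (array([ 0.5119, -0.3764]), np.float64(-5.59), array([-1.9, -1.7,  0.5,  0.2,  2.9,  1.6, -1.2,  0.9]))
drawer (array([ 0.6667, -0.2049]), np.float64(-5.38), array([ 1. ,  0.6,  0.1,  1.3, -0.4,  0.7,  0.1,  0.8, -1. , -2. ,  0.2,
       -0.8]))
scr (array([0.3917, 0.2552]), np.float64(-17.9), array([ 0.3,  3.7, -2.9,  4.3,  0.7, -4.6,  2. , -4.4]))
tab [ 0.4964 -0.3399  0.045 ] [-0.019   0.0348]
tab [ 0.5517 -0.3286  0.045 ] [0.035  0.0514]
tab [ 0.4875 -0.3671  0.045 ] [-0.0252  0.0069]
tab [ 0.5309 -0.3695  0.045 ] [0.0182 0.0087]
tab [ 0.4811 -0.4145  0.045 ] [-0.0269 -0.0409]
tab [ 0.5447 -0.4268  0.045 ] [ 0.0376 -0.047 ]
jar [ 0.7392 -0.2756  0.076 ]
jar3 [ 0.7411 -0.2833  0.076 ]
```

View pics/ov.png

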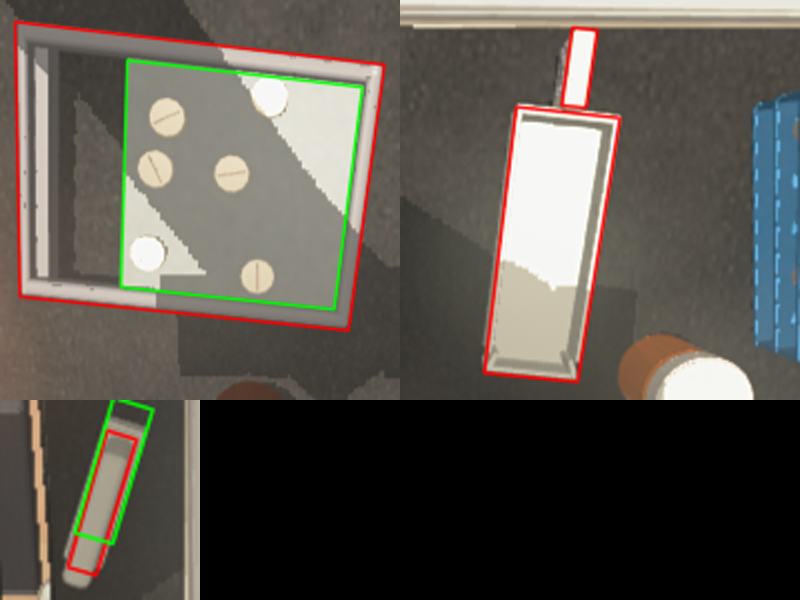

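```bash
python3 - <<'E'
from h import *
c=pickle.load(open('w2.pkl','rb'));s=pickle.load(open('cams.pkl','rb'))['side']
for u,v in [(496,90),(520,80),(531,103),(527,220)]:
    for z in (0,.07,.1):print(u,v,z,w(c,(u+.5)/1.18-.5,(v+.5)/1.18-.5,z))
# side crop c2 scale 3.75 origin (215,150): rack base front-left, top left
for q in [(495,285),(490,240),(517,255),(510,225)]:
    print(q,w(s,215+q[0]/3.75,150+q[1]/3.75,0),w(s,215+q[0]/3.75,150+q[1]/3.75,.08))
E
```

```text
496 90 0 [ 0.7819 -0.1264  0.    ]
496 90 0.07 [ 0.7504 -0.1377  0.07  ]
496 90 0.1 [ 0.7369 -0.1426  0.1   ]
520 80 0 [ 0.8052 -0.1169  0.    ]
520 80 0.07 [ 0.7695 -0.1299  0.07  ]
520 80 0.1 [ 0.7542 -0.1355  0.1   ]
531 103 0 [ 0.82   -0.1387  0.    ]
531 103 0.07 [ 0.7816 -0.1478  0.07  ]
531 103 0.1 [ 0.7651 -0.1517  0.1   ]
527 220 0 [ 0.8356 -0.2625  0.    ]
527 220 0.07 [ 0.7944 -0.249   0.07  ]
527 220 0.1 [ 0.7767 -0.2432  0.1   ]
(495, 285) [ 0.7939 -0.1242  0.    ] [ 0.7364 -0.2863  0.08  ]
(490, 240) [ 0.8233 -0.0128  0.    ] [ 0.7627 -0.1864  0.08  ]
(517, 255) [ 0.8403 -0.0547 -0.    ] [ 0.778 -0.224  0.08 ]
(510, 225) [0.858  0.0244 0.    ] [ 0.7939 -0.1531  0.08  ]
```

Call:
send_rows(xyz=[[0,0,0],[0.044,0.01,0],[0.044,0.01,0],[0.044,0.01,0],[0.044,0.01,0.02],[0.044,0.01,0.02],[0.044,0.01,0.02],[0.044,0.01,0.02],[0.044,0.01,0.02],[0,0,0],[0,0,0]], rotation=[[0,0,0.103],[0,0,0],[0,0,0],[0,0,0],[0,0,0],[0,0,0],[0,0,0],[0,0,0],[0,0,0],[0,0,0],[0,0,0]], jaw=[1,1,1,1,1,1,1,1,1,1,1])

```text
time_s: 5.25
tool_pos: [0.6748, -0.113, 0.3039]
tool_rot: [-179.9, -0.1, 85.0]
force: [-0.6, -0.7, -0.3]
grip_width: 0.0868
grasp_force: 0.0
```

```bash
cat > st.py <<'E'
from cell import env
from h import *
import sys
o=env.get_obs();P=np.array(o['tool_pos']);print(o['time_s'],P.round(4),np.round(o['tool_rot'],2),np.round(o['force'],1),'tray',inv(np.array([.5119,-.3764]),-5.59,P))
E
python3 st.py
```

```text
5.25 [ 0.6748 -0.113   0.3039] [-1.7991e+02 -1.2000e-01  8.5000e+01] [-0.6 -0.7 -0.3] tray [0.1365 0.2781]
```

Call:
send_rows(xyz=[[-0.002,0.001,0.025],[0,0,0.025],[0,0,0.025],[0,0,0.02],[0,0,0.013],[0,0,0],[0,0,0],[0,0,0],[0,0,0],[0,0,0],[0,0,0],[0,0,0]], rotation=[[0,0,0.009],[0,0,0],[0,0,0],[0,0,0],[0,0,0],[0,0,0],[0,0,0],[0,0,0],[0,0,0],[0,0,0],[0,0,0],[0,0,0]], jaw=[1,1,1,1,1,0.5,0,0,0,0,0,0], newtons=30)

```text
time_s: 6.45
tool_pos: [0.675, -0.121, 0.1969]
tool_rot: [180.0, -0.0, 84.0]
force: [0.3, -0.6, -0.0]
grip_width: 0.0388
grasp_force: 0.0
```

```bash
python3 st.py
```

```text
6.45 [ 0.675  -0.121   0.1969] [ 1.7998e+02 -1.0000e-02  8.3990e+01] [ 0.3 -0.6 -0. ] tray [0.1375 0.2701]
```

Call:
send_rows(xyz=[[0.004,0,0],[0,0,0],[0,0,0],[0,0,0],[0,0,0],[0,0,0]], rotation=[[0,0,0],[0,0,0],[0,0,0],[0,0,0],[0,0,0],[0,0,0]], jaw=[0,0,0,0,0,0])

```text
time_s: 7.05
tool_pos: [0.6754, -0.117, 0.1967]
tool_rot: [-180.0, -0.0, 84.0]
force: [0.9, 0.5, -0.7]
grip_width: 0.012
grasp_force: 30.0
```

```bash
python3 st.py
```

```text
7.05 [ 0.6754 -0.117   0.1967] [-1.800e+02 -1.000e-02  8.399e+01] [ 0.9  0.5 -0.7] tray [0.1374 0.2741]
```

Call:
send_rows(xyz=[[0,0,0],[0,-0.012,0],[0,-0.021,0],[0,-0.021,0],[0,-0.021,0],[0,-0.021,0],[0,-0.021,0],[0,-0.021,0],[0,-0.021,0],[0,-0.021,0],[0,-0.015,0],[0,-0.008,0],[0,0,0],[0,0,0]], rotation=[[0,0,-0.007],[0,0,0],[0,0,0],[0,0,0],[0,0,0],[0,0,0],[0,0,0],[0,0,0],[0,0,0],[0,0,0],[0,0,0],[0,0,0],[0,0,0],[0,0,0]], jaw=[0,0,0,0,0,0,0,0,0,0,0,0,0,0])

```text
time_s: 8.45
tool_pos: [0.4739, -0.0972, 0.197]
tool_rot: [179.9, -0.0, 84.4]
force: [0.4, 0.2, -0.3]
grip_width: 0.0116
grasp_force: 30.0
```

```bash
python3 st.py; python3 - <<'E'
from cell import env
from h import *
snap(env,'scene','s2')
c=snap(env,'wrist','w4');im=c['image']
cv2.imwrite('pics/w4.png',np.vstack([cv2.resize(im[:,:],(560,420))]))
E
```

```text
8.45 [ 0.4739 -0.0972  0.197 ] [ 1.7994e+02 -1.0000e-02  8.4390e+01] [ 0.4  0.2 -0.3] tray [-0.065   0.2742]
```

View pics/s2.png

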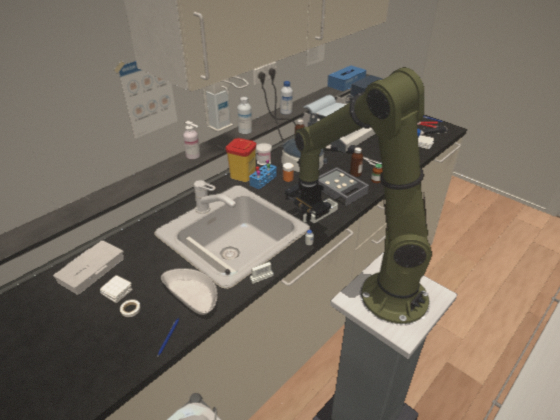

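Call:
send_rows(xyz=[[-0.01,0,0],[-0.012,0,0],[-0.012,0,0],[-0.012,0,0],[-0.012,0,0],[-0.012,0,0],[-0.012,0,0],[-0.012,0,0],[-0.012,0,0],[-0.012,0,0],[-0.012,0,0],[-0.012,0,0],[-0.012,0,0],[-0.01,0,0],[-0.008,0,0],[0,0,0]], rotation=[[0,0,0],[0,0,0],[0,0,0],[0,0,0],[0,0,0],[0,0,0],[0,0,0],[0,0,0],[0,0,0],[0,0,0],[0,0,0],[0,0,0],[0,0,0],[0,0,0],[0,0,0],[0,0,0]], jaw=[0,0,0,0,0,0,0,0,0,0,0,0,0,0,0,0])

```text
time_s: 10.15
tool_pos: [0.4561, -0.2698, 0.1968]
tool_rot: [180.0, 0.0, 84.3]
force: [-0.3, 0.3, -1.3]
grip_width: 0.012
grasp_force: 30.0
```

```bash
python3 st.py
```

```text
10.15 [ 0.4561 -0.2698  0.1968] [1.800e+02 5.000e-02 8.427e+01] [-0.3  0.3 -1.3] tray [-0.0659  0.1007]
```

Call:
send_rows(xyz=[[-0.003,0,0],[-0.003,0,0],[-0.002,0,0],[-0.001,0,0],[0,0,0]], rotation=[[0,0,0],[0,0,0],[0,0,0],[0,0,0],[0,0,0]], jaw=[0,0,0,0,0])

```text
time_s: 10.65
tool_pos: [0.4556, -0.2774, 0.1968]
tool_rot: [180.0, 0.0, 84.4]
force: [0.1, -0.2, -0.8]
grip_width: 0.0121
grasp_force: 30.0
```

Call:
send_rows(xyz=[[-0.001,0,0],[-0.001,0,0],[0,0,0]], rotation=[[0,0,0],[0,0,0],[0,0,0]], jaw=[0,0,0])

```text
time_s: 10.95
tool_pos: [0.4557, -0.2784, 0.1967]
tool_rot: [-180.0, -0.1, 84.4]
force: [-1.2, 4.7, 1.6]
grip_width: 0.0119
grasp_force: 30.0
```

Call:
send_rows(xyz=[[-0.001,0,0],[-0.001,0,0],[0,0,0],[0,0,0]], rotation=[[0,0,0],[0,0,0],[0,0,0],[0,0,0]], jaw=[0,0,0,0])

```text
time_s: 11.35
tool_pos: [0.4558, -0.2789, 0.1966]
tool_rot: [-179.9, -0.3, 84.5]
force: [-0.6, 9.5, 4.4]
grip_width: 0.0117
grasp_force: 30.0
```

```bash
python3 st.py
```

```text
11.35 [ 0.4558 -0.2789  0.1966] [-179.92   -0.3    84.49] [-0.6  9.5  4.4] tray [-0.0653  0.0916]
```

Call:
send_rows(xyz=[[0.001,0,0],[0,0,0],[0,0,0],[0,0,0],[0,0,-0.03],[0,0,-0.04],[0,0,-0.04],[0,0,-0.04]], rotation=[[0,0,0],[0,0,0],[0,0,0],[0,0,0],[0,0,0],[0,0,0],[0,0,0],[0,0,0]], jaw=[0,0.5,0.5,0.5,0.5,0.5,0.5,0.5])

```text
time_s: 12.15
tool_pos: [0.4549, -0.281, 0.3482]
tool_rot: [180.0, 0.0, 84.3]
force: [1.0, 0.4, -0.6]
grip_width: 0.0431
grasp_force: 0.0
```

Call:
send_rows(xyz=[[0.04,-0.007,0],[0.04,-0.007,0],[0.04,-0.007,0],[0.04,-0.007,0],[0.04,-0.007,0],[0.04,-0.007,0],[0.04,-0.007,0],[0.04,-0.007,0],[0.04,-0.007,0],[0.04,-0.007,0],[0.04,-0.007,0],[0.033,-0.006,0],[0,0,0],[0,0,0],[0,0,0]], rotation=[[0,0,0],[0,0,0],[0,0,0],[0,0,0],[0,0,0],[0,0,0],[0,0,0],[0,0,0],[0,0,0],[0,0,0],[0,0,0.1],[0,0,0.11],[0,0,0],[0,0,0],[0,0,0]], jaw=[0.5,0.5,0.5,0.5,0.5,0.5,0.5,0.5,0.5,0.5,0.5,0.5,0.5,0.5,0.5])

```text
time_s: 13.65
tool_pos: [0.4228, 0.1972, 0.3466]
tool_rot: [180.0, 0.0, 72.3]
force: [0.4, 0.2, -0.3]
grip_width: 0.0434
grasp_force: 0.0
```

```bash
python3 st.py; cat > scr.py <<'E'
from h import *
import sys
def mask(c,q,sh,sz=4):
    m=np.zeros((c['image'].shape[0]*sz,c['image'].shape[1]*sz),np.uint8);k,s=np.cos(q[2]),np.sin(q[2])
    for hx,hy,z0,z1 in sh:
        P=[p(c,[q[0]+k*a*hx-s*b*hy,q[1]+s*a*hx+k*b*hy,z]) for a in(-1,1) for b in(-1,1) for z in(z0,z1)]
        cv2.fillConvexPoly(m,cv2.convexHull((np.array(P)*sz+sz/2).round().astype(np.int32)),255)
    return cv2.resize(m,None,fx=1/sz,fy=1/sz,interpolation=cv2.INTER_AREA)/255.
def seg(c,q,thr,R=70):
    u,v=p(c,[q[0],q[1],.03]);g=cv2.cvtColor(c['image'],cv2.COLOR_BGR2GRAY);b=(g>thr).astype(np.uint8)
    n,l,st,ce=cv2.connectedComponentsWithStats(b);L=l[int(v),int(u)];return (l==L).astype(float),st[L]
SC=[(.011,.04,0,.016),(.007,.035,.016,.06)]
def run(f,q,thr):
    from scipy.optimize import minimize
    c=pickle.load(open(f+'.pkl','rb'));b,st=seg(c,q,thr);print(f,thr,'seg',st)
    r=min((minimize(lambda x:np.abs(mask(c,[x[0],x[1],x[2]],SC)-b).sum(),[q[0]+dx,q[1]+dy,q[2]],method='Nelder-Mead',options=dict(initial_simplex=np.array([q,q])[[0,0,0,0]]+np.array([[0,0,0],[.01,0,0],[0,.01,0],[0,0,.1]]) )) for dx in[0] for dy in [0]),key=lambda r:r.fun)
    print(r.x[:2].round(4),np.degrees(r.x[2]).round(2),r.fun,b.sum());return r.x
E
python3 - <<'E'
from cell import env
from scr import *
snap(env,'wrist','w5')
for f in('w1','w5'):
  for t in (90,110): 
    try: run(f,[.392,.252,-.31],t)
    except Exception as e: print(f,t,e)
E
```

```text
13.65 [0.4228 0.1972 0.3466] [1.7999e+02 3.0000e-02 7.2260e+01] [ 0.4  0.2 -0.3] tray [-0.1446  0.5622]
w1 90 seg [ 230  181   34   69 1110]
[0.3876 0.2467] -19.55 58.16078431372549 1110.0
w1 110 seg [ 230  182   33   68 1062]
[0.3876 0.2463] -19.56 84.91764705882353 1062.0
w5 90 seg [    0     0   257   268 44019]
[0.3881 0.2474] -19.51 41972.78039215686 44019.0
w5 110 seg [ 217  124   27   82 1877]
[0.388  0.2471] -19.44 255.34117647058827 1877.0
```

View pics/w5.png

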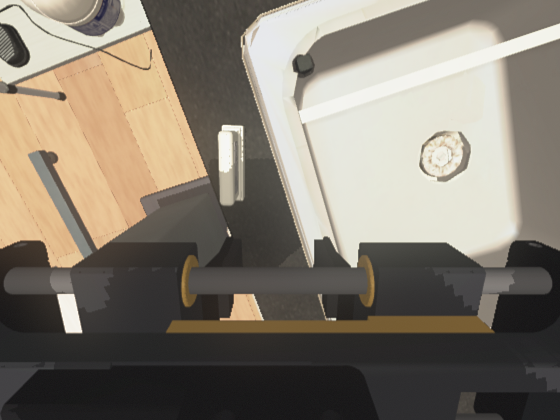

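Call:
send_rows(xyz=[[0,0,0],[0.0177,-0.0248,0],[0.0177,-0.0248,0],[0,0,0.03],[0,0,0.03],[0,0,0],[0,0,0]], rotation=[[0,0,0.031],[0,0,0],[0,0,0],[0,0,0],[0,0,0],[0,0,0],[0,0,0]], jaw=[0.5,0.5,0.5,0.5,0.5,0.5,0.5])

```text
time_s: 14.4
tool_pos: [0.3878, 0.2476, 0.2872]
tool_rot: [-180.0, 0.0, 70.5]
force: [0.3, -0.5, 0.9]
grip_width: 0.0438
grasp_force: 0.0
```

```bash
python3 st.py
```

```text
14.4 [0.3878 0.2476 0.2872] [-1.7999e+02  2.0000e-02  7.0480e+01] [ 0.3 -0.5  0.9] tray [-0.1843  0.609 ]
```

Descend 83 mm (TCP 0.204), grip 50 N.

Call:
send_rows(xyz=[[0,0,0.03],[0,0,0.03],[0,0,0.015],[0,0,0.008],[0,0,0],[0,0,0],[0,0,0],[0,0,0],[0,0,0],[0,0,0],[0,0,0]], rotation=[[0,0,0],[0,0,0],[0,0,0],[0,0,0],[0,0,0],[0,0,0],[0,0,0],[0,0,0],[0,0,0],[0,0,0],[0,0,0]], jaw=[0.5,0.5,0.5,0.5,0.5,0,0,0,0,0,0], newtons=50)

```text
time_s: 15.5
tool_pos: [0.3876, 0.2486, 0.2041]
tool_rot: [180.0, -0.0, 70.6]
force: [-1.0, -0.5, 2.8]
grip_width: 0.0136
grasp_force: 50.0
```

```bash
python3 st.py
```

```text
15.5 [0.3876 0.2486 0.2041] [ 1.7998e+02 -4.0000e-02  7.0580e+01] [-1.  -0.5  2.8] tray [-0.1846  0.61  ]
```

Call:
send_rows(xyz=[[0,0,-0.02],[0,0,-0.045],[0,0,-0.045],[0,0,-0.04]], rotation=[[0,0,0],[0,0,0],[0,0,-0.1207],[0,0,-0.1207]], jaw=[0,0,0,0])

```text
time_s: 15.9
tool_pos: [0.3872, 0.2483, 0.3556]
tool_rot: [180.0, -0.0, 84.7]
force: [-0.1, 0.7, -1.7]
grip_width: 0.0136
grasp_force: 50.0
```

Call:
send_rows(xyz=[[-0.018,0.0075,0],[-0.0368,0.0157,0],[-0.0368,0.0157,0],[-0.0368,0.0157,0],[-0.0368,0.0157,0],[-0.0368,0.0157,0],[-0.0368,0.0157,0],[-0.0368,0.0157,0],[-0.0368,0.0157,0],[-0.0368,0.0157,0],[-0.0368,0.0157,0],[-0.0368,0.0157,0],[-0.0368,0.0157,0],[-0.0368,0.0157,0],[-0.0368,0.0157,0],[-0.0368,0.0157,0],[-0.018,0.0075,0],[0,0,0],[0,0,0]], rotation=[[0,0,0],[0,0,0],[0,0,0],[0,0,0],[0,0,0],[0,0,0],[0,0,0],[0,0,0],[0,0,0],[0,0,0],[0,0,0],[0,0,0],[0,0,0],[0,0,0],[0,0,0],[0,0,0],[0,0,0],[0,0,0],[0,0,0]], jaw=[0,0,0,0,0,0,0,0,0,0,0,0,0,0,0,0,0,0,0])

```text
time_s: 17.8
tool_pos: [0.5792, -0.3609, 0.3529]
tool_rot: [-179.9, -0.1, 84.4]
force: [-0.2, 0.4, -0.8]
grip_width: 0.0138
grasp_force: 50.0
```

```bash
python3 st.py;python3 - <<'E'
from cell import env
from h import *
o=env.get_obs();print(o['grip_width'],o['grasp_force'])
snap(env,'scene','s3');snap(env,'side','d3')
E
```

```text
17.8 [ 0.5792 -0.3609  0.3529] [-1.7991e+02 -5.0000e-02  8.4370e+01] [-0.2  0.4 -0.8] tray [0.0654 0.0219]
0.013771306513461505 49.999822955578566
```

Call:
send_rows(xyz=[[-0.003,0,0.01],[0,0,0.03],[0,0,0.03],[0,0,0.02],[0,0,0.01],[0,0,0.006],[0,0,0],[0,0,0]], rotation=[[0,0,0],[0,0,0],[0,0,0],[0,0,0],[0,0,0],[0,0,0],[0,0,0],[0,0,0]], jaw=[0,0,0,0,0,0,0,0])

```text
time_s: 18.7
tool_pos: [0.5794, -0.3643, 0.2489]
tool_rot: [179.9, 0.0, 84.4]
force: [0.1, -0.2, -0.0]
grip_width: 0.0134
grasp_force: 50.0
```

```bash
python3 st.py
```

```text
18.7 [ 0.5794 -0.3643  0.2489] [1.799e+02 4.000e-02 8.442e+01] [ 0.1 -0.2 -0. ] tray [0.066  0.0186]
```

Down another 6 mm.

Call:
send_rows(xyz=[[0,0,0.003],[0,0,0.003],[0,0,0],[0,0,0]], rotation=[[0,0,0],[0,0,0],[0,0,0],[0,0,0]], jaw=[0,0,0,0])

```text
time_s: 19.1
tool_pos: [0.5791, -0.3641, 0.2418]
tool_rot: [180.0, -0.0, 84.4]
force: [-1.1, 0.0, -1.8]
grip_width: 0.0132
grasp_force: 50.0
```

```bash
python3 st.py
```

```text
19.1 [ 0.5791 -0.3641  0.2418] [180.    -0.    84.41] [-1.1  0.  -1.8] tray [0.0657 0.0188]
```

Call:
send_rows(xyz=[[0,-0.004,-0.0006],[0,-0.007,0],[0,-0.007,0],[0,-0.007,0],[0,-0.007,0],[0,-0.007,0],[0,-0.007,0],[0,-0.007,0],[0,-0.007,0],[0,-0.007,0],[0,-0.007,0],[0,-0.007,0],[0,-0.007,0],[0,-0.007,0],[0,-0.007,0],[0,-0.006,0],[0,0,0]], rotation=[[0,0,0],[0,0,0],[0,0,0],[0,0,0],[0,0,0],[0,0,0],[0,0,0],[0,0,0],[0,0,0],[0,0,0],[0,0,0],[0,0,0],[0,0,0],[0,0,0],[0,0,0],[0,0,0],[0,0,0]], jaw=[0,0,0,0,0,0,0,0,0,0,0,0,0,0,0,0,0])

```text
time_s: 20.8
tool_pos: [0.4705, -0.3537, 0.2423]
tool_rot: [-180.0, -0.0, 84.3]
force: [-0.4, -0.0, -0.8]
grip_width: 0.0136
grasp_force: 50.0
```

```bash
python3 st.py
```

```text
20.8 [ 0.4705 -0.3537  0.2423] [-1.7998e+02 -3.0000e-02  8.4350e+01] [-0.4 -0.  -0.8] tray [-0.0434  0.0186]
```

Call:
send_rows(xyz=[[0,0,-0.015],[0,0,-0.02],[-0.007,0.02,0],[-0.01,0.03,0],[-0.01,0.03,0],[-0.01,0.029,0],[0,0,0.015],[0,0,0.014],[0,0,0],[0,0,0]], rotation=[[0,0,0],[0,0,0],[0,0,0],[0,0,0],[0,0,0],[0,0,0],[0,0,0],[0,0,0],[0,0,0],[0,0,0]], jaw=[0,0,0,0,0,0,0,0,0,0])

```text
time_s: 21.8
tool_pos: [0.5756, -0.4007, 0.248]
tool_rot: [-179.9, -0.1, 84.4]
force: [-0.4, -0.4, -1.1]
grip_width: 0.0132
grasp_force: 50.0
```

```bash
python3 st.py
```

```text
21.8 [ 0.5756 -0.4007  0.248 ] [-1.7992e+02 -5.0000e-02  8.4370e+01] [-0.4 -0.4 -1.1] tray [ 0.0657 -0.018 ]
```

Call:
send_rows(xyz=[[0,0,0.003],[0,0,0.003],[0,-0.004,-0.0004],[0,-0.007,0],[0,-0.007,0],[0,-0.007,0],[0,-0.007,0],[0,-0.007,0],[0,-0.007,0],[0,-0.007,0],[0,-0.007,0],[0,-0.007,0],[0,-0.007,0],[0,-0.007,0],[0,-0.007,0],[0,-0.007,0],[0,-0.007,0],[0,-0.006,0],[0,0,0]], rotation=[[0,0,0],[0,0,0],[0,0,0],[0,0,0],[0,0,0],[0,0,0],[0,0,0],[0,0,0],[0,0,0],[0,0,0],[0,0,0],[0,0,0],[0,0,0],[0,0,0],[0,0,0],[0,0,0],[0,0,0],[0,0,0],[0,0,0]], jaw=[0,0,0,0,0,0,0,0,0,0,0,0,0,0,0,0,0,0,0])

```text
time_s: 23.7
tool_pos: [0.4679, -0.3906, 0.2428]
tool_rot: [-180.0, -0.0, 84.3]
force: [-0.3, -0.4, -1.1]
grip_width: 0.0138
grasp_force: 50.0
```

```bash
python3 st.py
```

```text
23.7 [ 0.4679 -0.3906  0.2428] [-1.7998e+02 -2.0000e-02  8.4340e+01] [-0.3 -0.4 -1.1] tray [-0.0424 -0.0185]
```

Call:
send_rows(xyz=[[0,0,-0.03],[0,0,-0.045],[0,0,-0.045],[-0.03,0.03,-0.035],[-0.04,0.03,0],[0,0,0],[0,0,0]], rotation=[[0,0,0],[0,0,0],[0,0,0],[0,0,0],[0,0,0],[0,0,0],[0,0,0]], jaw=[0,0,0,0,0,0,0])

```text
time_s: 24.4
tool_pos: [0.5196, -0.4639, 0.3928]
tool_rot: [-179.8, 0.0, 84.3]
force: [-0.2, 0.3, -1.3]
grip_width: 0.0138
grasp_force: 50.0
```

```bash
python3 st.py; python3 - <<'E'
from cell import env
from h import *
c=snap(env,'wrist','w6');s=snap(env,'scene','s6');d=snap(env,'side','d6')
z=lambda i,x,y,wd,h,W,H:cv2.resize(i[y:y+h,x:x+wd],(W,H),interpolation=cv2.INTER_CUBIC)
s2=pickle.load(open('s2.pkl','rb'))['image'];w1=pickle.load(open('w1.pkl','rb'))['image']
A=z(c['image'],80,0,280,250,400,357)      # tray wrist, x1.4286
B=z(w1,210,0,267,100,400,150)  # 1.498
C=z(s2,140,250,100,75,400,300) # x4
D=z(s['image'],300,150,100,75,400,300) #x4
m=np.zeros((600,800,3),np.uint8);m[:357,:400]=A;m[357:507,:400]=B;m[:300,400:]=C;m[300:,400:]=D
cv2.imwrite('pics/last.png',m)
E
```

```text
24.4 [ 0.5196 -0.4639  0.3928] [-1.798e+02  1.000e-02  8.434e+01] [-0.2  0.3 -1.3] tray [ 0.0162 -0.0863]
```

View pics/last.png

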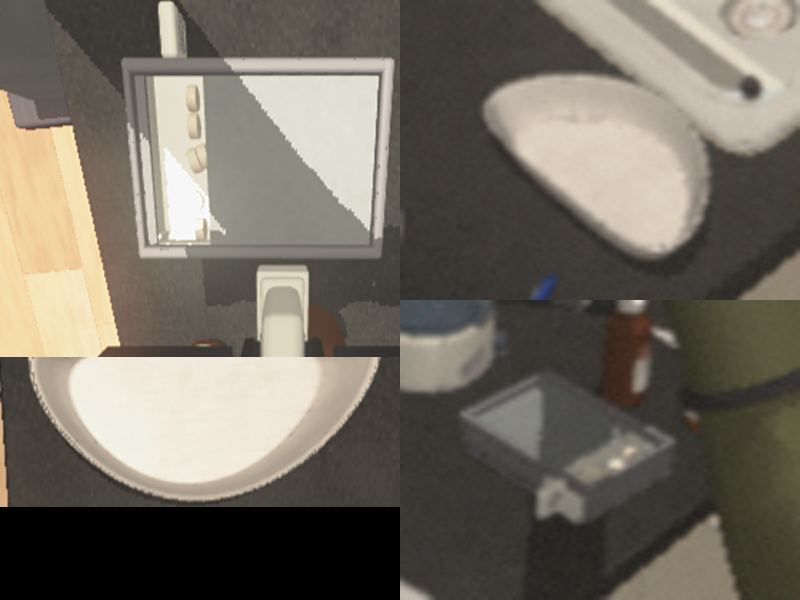

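```bash
python3 - <<'E'
from h import *
L=lambda n:pickle.load(open(n+'.pkl','rb'))
s=L('s2');a=L('w1');c=L('w6');d=L('d6')
for n,z,l in[('rim',.038,[(487,105),(530,80),(590,73),(640,83),(690,120),(708,165),(700,220)]),('base edge',.0,[(490,130),(540,190),(590,230),(650,258),(690,235)]),('floor',.006,[(520,150),(575,120),(640,135),(680,180),(680,225),(655,250),(590,210)])]:
    print(n,[tuple(w(s,140+(x-400)/4,250+y/4,z)[:2]) for x,y in l])
print('w1 rim',[tuple(w(a,210+x/1.498,(y-357)/1.498,.038)[:2]) for x,y in [(30,365),(60,425),(110,475),(190,500),(270,485),(340,430),(378,362)]])
print('w1 floor',[tuple(w(a,210+x/1.498,(y-357)/1.498,.006)[:2]) for x,y in [(70,370),(90,420),(130,465),(190,485),(250,470),(300,420),(320,370)]])
# drawer check: expected pull top corners when home
T=np.array([.5119,-.3764]);k,si=np.cos(np.radians(-5.59)),np.sin(np.radians(-5.59))
for x,y in[(-.0715,.1065),(-.0595,.1065),(-.0715,.0725),(-.0595,.0725)]:
    u,v=p(c,[T[0]+k*x-si*y,T[1]+si*x+k*y,.044]);print('pull',(u-80)*1.4286,v*1.428)
# dish segmentation in scene -> rectangle of homography at rim height
E
```

```text
rim [(np.float64(0.614), np.float64(0.5023)), (np.float64(0.6116), np.float64(0.4596)), (np.float64(0.5805), np.float64(0.4187)), (np.float64(0.5392), np.float64(0.3963)), (np.float64(0.4743), np.float64(0.3944)), (np.float64(0.4249), np.float64(0.4165)), (np.float64(0.3854), np.float64(0.4583))]
base edge [(np.float64(0.6219), np.float64(0.5011)), (np.float64(0.5347), np.float64(0.5116)), (np.float64(0.4699), np.float64(0.5088)), (np.float64(0.4116), np.float64(0.4931)), (np.float64(0.4061), np.float64(0.4558))]
floor [(np.float64(0.5786), np.float64(0.4994)), (np.float64(0.5724), np.float64(0.4461)), (np.float64(0.5174), np.float64(0.4182)), (np.float64(0.453), np.float64(0.4269)), (np.float64(0.4158), np.float64(0.4576)), (np.float64(0.4107), np.float64(0.4878)), (np.float64(0.4822), np.float64(0.4985))]
w1 rim [(np.float64(0.3833), np.float64(0.4783)), (np.float64(0.4027), np.float64(0.4407)), (np.float64(0.4383), np.float64(0.4071)), (np.float64(0.4981), np.float64(0.3891)), (np.float64(0.5571), np.float64(0.3987)), (np.float64(0.6041), np.float64(0.4349)), (np.float64(0.6248), np.float64(0.4771))]
w1 floor [(np.float64(0.4092), np.float64(0.486)), (np.float64(0.4237), np.float64(0.4518)), (np.float64(0.4551), np.float64(0.4191)), (np.float64(0.5039), np.float64(0.4036)), (np.float64(0.5516), np.float64(0.4142)), (np.float64(0.5879), np.float64(0.4497)), (np.float64(0.5993), np.float64(0.4835))]
pull 156.4909275457289 3.1092449097162698
pull 173.8630102126257 3.031850446029962
pull 160.47653987514175 58.20611854766385
pull 177.3137102657453 58.14127063552004
```

```bash
python3 - <<'E'
from h import *
s=pickle.load(open('s2.pkl','rb'));d=pickle.load(open('cams.pkl','rb'))['side']
def tri(a,b):
    M=lambda c:c['K']@np.c_[c['R'],c['t']]
    for c in(s,d):c['K']=np.array([[c['fx'],0,c['cx']],[0,c['fy'],c['cy']],[0,0,1]])
    X=cv2.triangulatePoints(M(s),M(d),np.array(a,float),np.array(b,float)).ravel();return (X[:3]/X[3]).round(3)
print(tri((235,203),(296,171)),tri((202,182),(342,170)))
for z in(.05,.1,.15,.2):print(z,w(s,235,203,z),w(d,296,171,z))
E
```

```text
[0.639 0.136 0.14 ] [0.84  0.133 0.139]
0.05 [0.7281 0.0613 0.05  ] [0.6996 0.4019 0.05  ]
0.1 [0.6768 0.1036 0.1   ] [0.6677 0.2571 0.1   ]
0.15 [0.6255 0.1459 0.15  ] [0.6358 0.1123 0.15  ]
0.2 [0.5742 0.1883 0.2   ] [ 0.6039 -0.0325  0.2   ]
```

Call:
send_rows(xyz=[[0.024,-0.003,0],[0.045,-0.0056,0],[0.045,-0.0056,0],[0.045,-0.0056,0],[0.045,-0.0056,0],[0.045,-0.0056,0],[0.045,-0.0056,0],[0.045,-0.0056,0],[0.045,-0.0056,0],[0.045,-0.0056,0],[0.045,-0.0056,0],[0.045,-0.0056,0],[0.045,-0.0056,0],[0.045,-0.0056,0],[0.045,-0.0056,0],[0.045,-0.0056,0],[0.045,-0.0056,0],[0.045,-0.0056,0],[0.045,-0.0056,0],[0.045,-0.0056,0]], rotation=[[0,0,0],[0,0,0],[0,0,0],[0,0,0],[0,0,0],[0,0,0],[0,0,0],[0,0,0],[0,0,0],[0,0,0],[0,0,0],[0,0,0],[0,0,0],[0,0,0],[0,0,0],[0,0,0],[0,0,0],[0,0,0],[0,0,0],[0,0,0]], jaw=[0,0,0,0,0,0,0,0,0,0,0,0,0,0,0,0,0,0,0,0])

```text
time_s: 26.55
tool_pos: [0.4945, 0.4242, 0.3959]
tool_rot: [180.0, -0.1, 84.5]
force: [0.7, -0.0, -0.7]
grip_width: 0.0135
grasp_force: 50.0
```

Call:
send_rows(xyz=[[0.024,-0.003,0],[0,0,0],[0,0,0],[0,0,0],[0,0,0],[0,0,0],[0,0,0],[0,0,0],[0,0,0],[0,0,0],[0,0,0],[0,0,0],[0,0,0],[0,0,0],[0,0,0]], rotation=[[0,0,0],[0,0,-0.139],[0,0,-0.139],[0,0,-0.139],[0,0,-0.139],[0,0,-0.139],[0,0,-0.139],[0,0,-0.139],[0,0,-0.139],[0,0,-0.139],[0,0,-0.139],[0,0,-0.139],[0,0,-0.139],[0,0,0],[0,0,0]], jaw=[0,0,0,0,0,0,0,0,0,0,0,0,0,0,0])

```text
time_s: 28.05
tool_pos: [0.4947, 0.4466, 0.3955]
tool_rot: [179.9, 0.0, 179.8]
force: [0.7, -1.1, -2.0]
grip_width: 0.0137
grasp_force: 50.0
```

```bash
python3 st.py
```

```text
28.05 [0.4947 0.4466 0.3955] [1.7994e+02 4.0000e-02 1.7983e+02] [ 0.7 -1.1 -2. ] tray [-0.0973  0.8174]
```

Call:
send_rows(xyz=[[0,0,0.03],[0,0,0.04],[0,0,0.04],[0,0,0.035],[0,0,0.02],[0,0,0.012],[0,0,0.003],[0,0,0],[0,0,0]], rotation=[[0,0,0],[0,0,0],[0,0,0],[0,0,0],[0,0,0],[0,0,0],[0,0,0],[0,0,0],[0,0,0]], jaw=[0,0,0,0,0,0,0,0,0])

```text
time_s: 28.95
tool_pos: [0.4961, 0.4472, 0.2164]
tool_rot: [179.9, 0.1, 180.0]
force: [-0.1, -0.4, -1.0]
grip_width: 0.0139
grasp_force: 50.0
```

Call:
send_rows(xyz=[[0,0,0.002],[0,0,0.001],[0,0,0]], rotation=[[0,0,0],[0,0,0],[0,0,0]], jaw=[0,0,0])

```text
time_s: 29.25
tool_pos: [0.4956, 0.4467, 0.2119]
tool_rot: [180.0, 0.0, 180.0]
force: [-1.3, 0.5, -1.3]
grip_width: 0.0137
grasp_force: 50.0
```

Call:
send_rows(xyz=[[0,0,0.001],[0,0,0.001],[0,0,0],[0,0,0]], rotation=[[0,0,0],[0,0,0],[0,0,0],[0,0,0]], jaw=[0,0,0,0])

```text
time_s: 29.65
tool_pos: [0.4956, 0.4467, 0.2096]
tool_rot: [180.0, 0.0, 180.0]
force: [0.4, -0.1, -0.7]
grip_width: 0.0136
grasp_force: 50.0
```

```bash
python3 st.py
```

```text
29.65 [0.4956 0.4467 0.2096] [180.     0.   179.98] [ 0.4 -0.1 -0.7] tray [-0.0964  0.8176]
```

Call:
send_rows(xyz=[[0,0,0.001],[0,0,0],[0,0,0]], rotation=[[0,0,0],[0,0,0],[0,0,0]], jaw=[0,0,0])

```text
time_s: 29.95
tool_pos: [0.4956, 0.4467, 0.2091]
tool_rot: [180.0, 0.0, 180.0]
force: [-1.3, -1.6, 3.6]
grip_width: 0.0134
grasp_force: 50.0
```

Call:
send_rows(xyz=[[0,0,0.001],[0,0,0],[0,0,0]], rotation=[[0,0,0],[0,0,0],[0,0,0]], jaw=[0,0,0])

```text
time_s: 30.25
tool_pos: [0.4956, 0.4468, 0.2089]
tool_rot: [180.0, 0.0, 180.0]
force: [-2.6, -1.9, 8.3]
grip_width: 0.0139
grasp_force: 50.0
```

Seated on the dish floor. Release and rise.

Call:
send_rows(xyz=[[0,0,0],[0,0,0],[0,0,0],[0,0,-0.005],[0,0,-0.03],[0,0,-0.045],[0,0,-0.045],[0,0,-0.045],[0,0,0],[0,0,0],[0,0,0]], rotation=[[0,0,0],[0,0,0],[0,0,0],[0,0,0],[0,0,0],[0,0,0],[0,0,0],[0,0,0],[0,0,0],[0,0,0],[0,0,0]], jaw=[0.35,0.35,0.35,0.35,0.35,0.35,0.35,0.35,0.35,0.35,0.35])

```text
time_s: 31.35
tool_pos: [0.4952, 0.4464, 0.3762]
tool_rot: [-179.9, -0.1, 180.0]
force: [0.4, 0.2, 0.2]
grip_width: 0.0304
grasp_force: 0.0
```

```bash
python3 - <<'E'
from cell import env
from h import *
from scr import mask,SC
# projected scraper silhouette at believed pose vs brightness change in side view
d=env.read_camera('side');a=pickle.load(open('d6.pkl','rb'))
D=np.abs(d['image'].astype(int)-a['image']).sum(2)
m=np.zeros(D.shape,bool)
for x in np.linspace(.455,.535,20):
    for z in np.linspace(.045,.063,8):
        u,v=p(d,[x,.4467,z]);m[int(round(v)),int(round(u))]=1
print('pix',m.sum(),'mean diff rib',D[m].mean(),'below-left',D[np.roll(m,12,0)].mean(),'above',D[np.roll(m,-14,0)].mean())
s=env.read_camera('scene');b=pickle.load(open('s6.pkl','rb'))
D=np.abs(s['image'].astype(int)-b['image']).sum(2)
r=D[150:225,300:380];print('tray region diff scene',(r>60).sum());
E
```

```text
pix 79 mean diff rib 83.88607594936708 below-left 16.734177215189874 above 9.278481012658228
tray region diff scene 721
```

```bash
python3 -c "
from cell import env
print(env.sign_off())"
```

```text
the job is handed in; nothing more can be done
None
```

I handed the job in at about 31 s of the 72 s allowed, and the hand-in gave no verdict. The drawer is pushed home against its stop, the last picture shows all six tablets in it and the plate clear, and the scraper stands in the kidney dish. I did not take a last measurement of the tablets' height in the drawer or of the jar, vials and bottle.

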